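Level the loudspeaker plinth with a spirit level

ROBOT

A 6-joint arm with a two-finger parallel gripper is mounted at the origin on the work surface. World frame = base frame: x ahead of the robot, y to its left, z up, the work surface at z = 0. Lengths are in m, angles in rad, forces in N, time in s.
With the tool pointing down it reaches from about 0.3 to 0.875 m from the base axis. Payload 6.4 kg.
Tool frame: the origin (TCP) lies at the very end of the fingers, on their centre line; the grasp point (between the pads) lies 19 mm behind it; z points along the fingers, y is the line along which they close (so a half turn about z gives the same grasp; the last joint's range is limited). The gripper opens to 85 mm and grips with 20 to 120 N. Pads are 22 mm wide; open, the fingers measure 114 mm over their backs; the gripper's body (76 mm by 85 mm) begins 54 mm behind the grasp point. The pads swing forward as they close: fully open they stand 13 mm farther back than shut.
Start: joints at [-1.422, 0.181, 1.607, -0, 1.354, -0.206], TCP at [0.2, -0.539, 0.231] pointing down, gripper open.
Joint ranges: [-2.99, 2.99], [-0.89, 2.07], [0.3, 2.58], [-1.14, 4.28], [0, 2.63], [-3.12, 3.12]. Speed limits (rad/s): [2.57, 2.57, 3.01, 3.14, 3.14, 3.14].

INTERFACE

Orientations are given as a unit quaternion [w, x, y, z].
In Python, from bench import * gives the robot as it stands. The module is installed in compiled form; this text tells all that it offers.
- The arm moves only by the tool arm_command, never from a script. Its arguments are lists of equal length, an entry for each row: "dp": the shift along the tool's x, y, z in units of 0.25 m (1.0 is 0.25 m), a list of three; "turn": the turn, a rotation vector about the tool's x, y, z in units of 30 degrees (1.0 is 30 degrees), a list of three; "jaw": the opening, from 0 (shut) to 1 (fully open). A call has 1 to 5 rows; each row is the pose to reach, as a shift and turn from the pose commanded when the call began, along the tool's axes at that moment; what a row does not reach only later rows make up. A row lasts 1/8 s, in which the tool goes at most 62.5 mm and 10.7 degrees, less where a joint would pass 70% of its speed; a pose out of reach is approached as far as the arm can. A call with a number of a shift or a turn outside -1 to 1 is refused whole. A call with a gripper value outside its range is refused whole. The fingers move at their own pace and stop on an object; the grip force is fixed at half the most. Time passes only in rows, so rows that repeat a pose let the fingers close. It gives the time, the measured TCP pose, the force, the opening and the grip force at its end, in the units of the state.
- get_obs(): the state, without advancing time (a new reading comes with each control period).
- camera(name): name is "scene" or "top" or "wrist"; returns the picture (400x640x3 uint8, blue, green, red); there is no depth.
- get_calibration(name): a dict with "camera_matrix" (3x3 intrinsics, pixels), "R" (3x3) and "t" (3): a world point X has camera coordinates R X + t; the wrist camera has in their place "mount" (4x4, takes a point from camera to tool coordinates, whose origin is the TCP and whose axes are the flange's). Camera axes: x right, y down, z forward; pixel columns grow to the right and rows downward; lengths in m; the calibration is good to about 2 mm. A picture is of the moment at which its call begins: read the wrist's pose just before it. get_calibration takes no time and is no camera call.
- hand_in(): hands the job in; it is judged then, once.
The state is a dict: "time_s": time; "q": joint angles; "dq": joint speeds; "joint_efforts": joint torques, N m; "eef_pos": TCP position; "eef_rot": TCP orientation; "wrist_force": force on the tool from outside, world axes, zero at the start; "torque": the same for the moment, N m; "opening": opening from 0.0 (shut) to 1.0 (fully open); "grasp_force": force on a finger pad.
Only numpy, scipy, OpenCV 4.12 (cv2) and the standard library are available. Lean on these libraries where they do the work, as an engineer would, in place of code of your own. Each camera call takes 0.05 s, during which the arm holds its last target. There are 200 camera calls.

TASK

Lay the spirit level, window up, on the wooden deck of the plinth, lengthwise along the line from the pivot rail to the steel foot knob, and let go of it. Turn the foot knob until the bubble stands midway between the two lines while the level is pressed down firmly (about 10 to 20 N), because the springs lift the deck off its foot whenever nobody presses. Finish holding: your program ends while the fingers are still pressing the level down with the bubble centred; leave the other things on the table where they are.

Things in the scene. Friction and masses are not known exactly. Their poses are not given: they have to be found in the camera images.
- level: Aluminium spirit level, 180 long (x) x 36 wide (y) x 30 high, 0.3 kg, loose on the table at the robot's left, window up. Origin: centre of its underside, z up. Olive vial window (78 x 18) in the top face, centred 40 towards -x; a pale bubble 18 long runs between two black lines 25 apart. The top from x = +15 to +85 is a plain dark rubber patch to press on.
- press_point (a point): Centre of the level's rubber press patch: on its top face, 50 towards +x from the middle, 30 above its underside.
- bubble (a joint): How far the bubble stands from midway between its lines, m, positive towards the level's +x end, range +-0.029 (stops). It runs to whichever end is higher: about 1.2 m per rad of slope (21 mm per degree), and takes about 2 s to settle.
- deck_top (a point): Middle of the top face of the plinth's wooden deck, 340 long (x) x 200 wide (y) x 22 thick, about 50 above the table, z up. The plinth stands fixed on the table. The deck pivots on a rail across it at x = -150 from this point; the foot knob stands at x = +130. The level fits between the rail and the knob.
- deck: The same deck; origin on the pivot axis, 150 towards the rail from deck_top and 28 below it, axes as deck_top's. Springs hold it up to 20 mrad clear of its foot; with the level on it, 2 to 6 N on the level seats it on a stiff stop, and only then does the foot set its slope. Seated, the foot end starts 5 to 21 mrad too low.
- knob_grip (a point): Steel foot knob on the deck: a bar 46 long (x) x 14 wide (y), pinched across its width, on a disc 48 across. Site on its axis, 36 above the deck; the bar runs from 13 to 47 above the deck. Clockwise from above raises the foot end: 12.5 mrad per rad, so about 15 mm of bubble per rad (0.4 to 1.7 rad needed, at least 1 rad to spare). Friction 0.08 N m; it stays where left.
- bowl: Bystander: white ceramic bowl, 100 across, 55 high (mm); origin at its underside; leave alone.
- book: Bystander: loose grey book, 120 x 180 x 28 (mm); origin at its underside; leave alone.
- driver: Bystander: screwdriver lying on the table (mm); origin at its underside; leave alone.
- spike: Bystander: brass cone, 36 across, 32 high (mm); origin at its underside; leave alone.
- remote: Bystander: black remote control, 150 x 42 x 18 (mm); origin at its underside; leave alone.
- tape: Bystander: grey tape measure, 60 x 30 x 55 high (mm); origin at its underside; leave alone.
- jar: Bystander: amber glass jar with steel cap, 56 across, 70 high (mm); origin at its underside; leave alone.
Things that resemble listed ones, but are neither listed nor needed, are in the scene too. Of the things that look like the level, take the one that is farthest from the robot's base at the start.

How it is judged:
On the way:
1. the level lies flat, window up, lengthwise on the deck, let go of (z of level in the frame of deck_top between -0.004 and 0.006 m and x of level in the frame of deck_top between -0.13 and 0.09 m and y of level in the frame of deck_top between -0.085 and 0.085 m and angle between the x axis of level and the x axis of deck_top, either way round below 0.2 rad and angle between level's own z axis and vertical below 0.1 rad and contact force between the fingers and level below 0.1 N and contact force between level and deck above 1 N), for 0.2 s.
At the end, for the whole second after the job is handed in: Through the last second: level flat and lengthwise (within 0.2 rad) on the deck, fingers pressing it (over 5 N from the fingers, 9 to 40 N between level and deck), bubble within 3.5 mm of midway, deck within 6 mrad of level; the program ends still pressing (z of level in the frame of deck_top between -0.004 and 0.006 m and x of level in the frame of deck_top between -0.13 and 0.09 m and y of level in the frame of deck_top between -0.085 and 0.085 m and angle between the x axis of level and the x axis of deck_top, either way round below 0.2 rad and angle between level's own z axis and vertical below 0.1 rad and value of joint bubble between -0.0035 and 0.0035 m and angle between deck's own z axis and vertical below 0.006 rad and contact force between level and deck between 9 and 40 N and contact force between the fingers and level above 5 N); the arm keeps its last pose, push and grip.
It fails at once if a bystander is pushed more than 40 mm (distance of any of bowl, book, driver, spike, remote, tape, jar from where it was at the start of the episode above 0.04 m).
It fails at once if the level is leaned on with more than 50 N (contact force between level and deck above 50 N).
It also fails if it takes over 70 s, if anything falls off the work surface, if the arm or the gripper's body presses on something with over 40 N, if the wrist force passes 120 N, or if a joint passes its speed limit or range.

## Working session

There is one attempt and no reset: what is moved stays moved. The work goes in short steps, Python scripts to look and compute and a tool call to move; the robot and the scene stay as the last step left them, time stands still between calls to the robot, and variables do not carry over. Pictures are saved under pics/ and viewed, at most 10 in all, crops included, and the job is handed in when it is done.

Besides the shell and the picture viewer there is one more tool, called after "Call:" as name(argument=value, ...) on one line, values as JSON. arm_command: Moves the arm, as the interface text tells. Its arguments: {"type":"object","properties":{"dp":{"type":"array"},"turn":{"type":"array"},"jaw":{"type":"array"}},"required":["dp","turn","jaw"]}

```bash
mkdir -p pics; cat > h.py <<'E'
from bench import *
import numpy as np, cv2
from scipy.spatial.transform import Rotation as Rn
def rot():
    o=get_obs(); q=np.array(o['eef_rot']).ravel(); return Rn.from_quat([q[1],q[2],q[3],q[0]]).as_matrix(), np.array(o['eef_pos'])
def proj(name):
    c=get_calibration(name); K=np.array(c['camera_matrix'])
    if name=='wrist':
        R,p=rot(); T=np.eye(4);T[:3,:3]=R;T[:3,3]=p
        M=np.linalg.inv(T@np.array(c['mount'])); return K@M[:3]
    return K@np.c_[np.array(c['R']),np.array(c['t'])]
def atz(P,u,v,z):
    A=np.array([P[0]-u*P[2],P[1]-v*P[2]]); b=-(A[:,2]*z+A[:,3]); return np.linalg.solve(A[:,:2],b)
def tri(l):
    A=np.vstack([[P[0]-u*P[2],P[1]-v*P[2]] for P,u,v in l]); x=np.linalg.lstsq(A[:,:3],-A[:,3],rcond=None)[0]
    r=[]
    for P,u,v in l:
        h=P@np.r_[x,1]; r.append(np.round(h[:2]/h[2]-[u,v],1))
    return x.round(4),r
E
python3 - <<'E'
from h import *
o=get_obs(); print({k:o[k] for k in ('time_s','eef_pos','eef_rot','wrist_force','opening')})
for n in('scene','top'):
    cv2.imwrite(f'pics/{n}0.png',camera(n)); print(n,np.array2string(proj(n),precision=4))
print(get_calibration('wrist'))
E
```

```text
{'time_s': 0.0, 'eef_pos': array([ 0.19968381, -0.53861064,  0.23037882]), 'eef_rot': array([-8.94920432e-04,  9.84305891e-01,  1.76468444e-01,  2.54122090e-05]), 'wrist_force': array([-0.05164034,  0.41576612, -0.3625125 ]), 'opening': 1.0017818147232562}
scene [[ 8.9233e+01  4.6492e+02 -2.7071e+02  3.0716e+02]
 [ 2.1702e+02 -1.3355e+02 -4.0709e+02  1.4924e+02]
 [-4.4672e-01  3.0498e-01 -8.4109e-01  1.4223e+00]]
top [[ 4.5843e+01 -4.7078e+02 -3.2517e+02  4.6821e+02]
 [-4.4296e+02  3.5910e+00 -2.6566e+02  5.3694e+02]
 [ 1.4078e-01  1.5921e-02 -9.8991e-01  1.3141e+00]]
{'camera_matrix': array([[308.38647825,   0.        , 322.19745343],
       [  0.        , 308.38647825, 202.642162  ],
       [  0.        ,   0.        ,   1.        ]]), 'mount': array([[-6.34601182e-04, -9.44228988e-01, -3.29288953e-01,
         8.40504572e-02],
       [ 9.99999577e-01, -8.18309735e-04,  4.19300005e-04,
        -1.81673491e-05],
       [-6.65375576e-04, -3.29288548e-01,  9.44229109e-01,
        -1.43592017e-01],
       [ 0.00000000e+00,  0.00000000e+00,  0.00000000e+00,
         1.00000000e+00]])}
```

View pics/scene0.png

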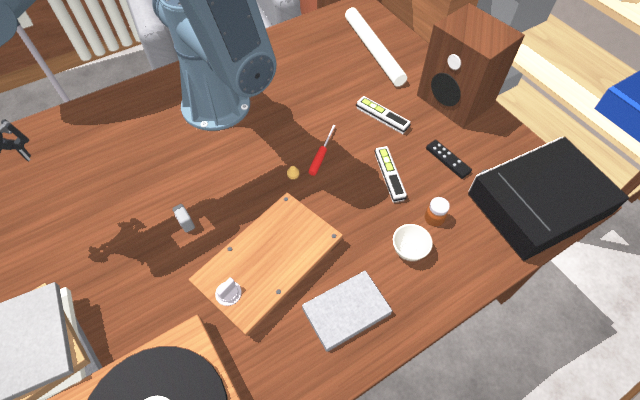

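View pics/top0.png

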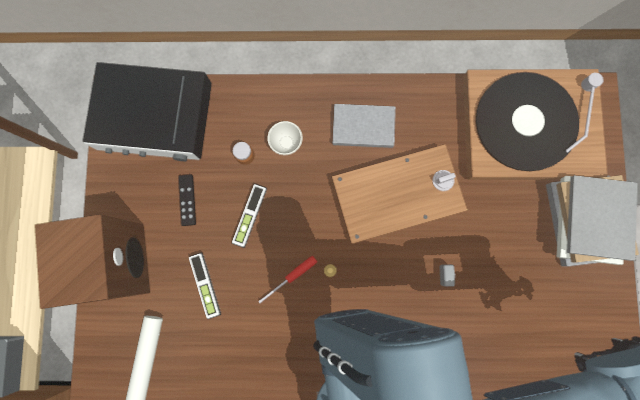

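Two level-like things: A at top (250,215) / scene (391,174), and B at top (204,285) / scene (383,114). I'll make enlarged crops to measure both and compare their distances from the base.

```bash
python3 - <<'E'
from h import *
t=cv2.imread('pics/top0.png'); s=cv2.imread('pics/scene0.png')
rs=lambda i,f:cv2.resize(i,None,fx=f,fy=f,interpolation=cv2.INTER_CUBIC)
a=rs(t[175:325,180:280],4); b=rs(s[90:210,340:420],5)
cv2.imwrite('pics/c1.png',np.hstack([a,b[:600]])[:, :800])
a=rs(t[140:250,325:475],3); b=rs(s[185:340,180:350],2)
H=max(a.shape[0],b.shape[0]); p=lambda i:cv2.copyMakeBorder(i,0,H-i.shape[0],0,0,cv2.BORDER_CONSTANT)
cv2.imwrite('pics/c2.png',np.hstack([p(a),p(b)]))
P=proj('top')
for n,u,v in(('A',250,215),('B',204,285)):
    x=atz(P,u,v,.03); print(n,x,np.hypot(*x))
E
```

```text
A [0.53434086 0.30127141] 0.6134204205928461
B [0.3363822  0.42652709] 0.5432111373888656
```

View pics/c1.png

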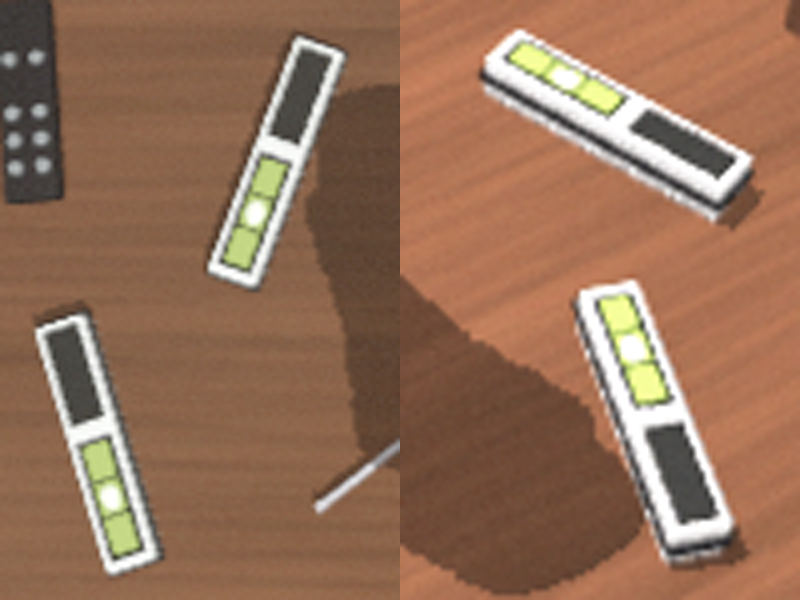

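View pics/c2.png

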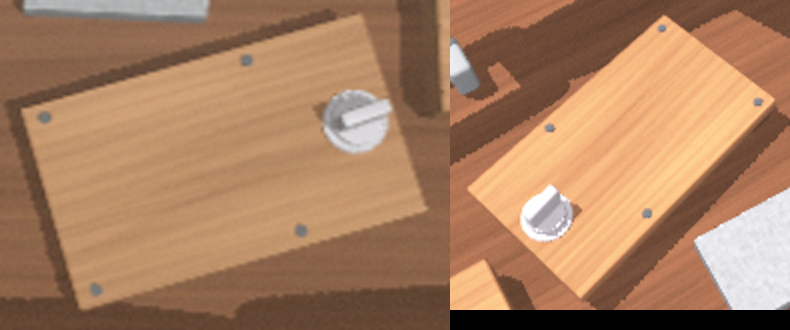

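The crop shows two of the same kind, each with an olive window and rubber patch. A is farther (0.613 m against 0.543 m), so A is the level. I'll triangulate its corners and the deck's.

```bash
python3 - <<'E'
from h import *
T,S=proj('top'),proj('scene')
def t1(a,b): return tri([(T,180+a[0]/4,175+a[1]/4),(S,340+(b[0]-400)/5,90+b[1]/5)])
def t2(a,b): return tri([(T,325+a[0]/3,140+a[1]/3),(S,180+(b[0]-450)/2,185+b[1]/2)])
L=[t1(*c) for c in (((298,37),(732,530)),((344,52),(667,548)),((259,287),(579,292)),((209,270),(635,284)))]
D=[t2(*c) for c in (((80,310),(665,15)),((22,108),(773,100)),((362,14),(583,297)),((427,208),(470,188)))]
K=t2((366,114),(545,200)); print('K',K)
for n,X in(('L',L),('D',D)):
    for x in X: print(n,x)
    C=np.array([x[0] for x in X]); c=C.mean(0); print('c',c)
    print('edges',[np.linalg.norm(C[i]-C[i-1]).round(3) for i in range(4)])
    d=(C[0]+C[1]-C[2]-C[3])/2
    if n=='D': d=-d
    th=np.arctan2(d[1],d[0]); print('x-axis deg',np.degrees(th))
    if n=='D': print('knob from deck',c+.13*np.r_[np.cos(th),np.sin(th),0])
R,p=rot(); print('tool yaw of y axis',np.degrees(np.arctan2(R[1,1],R[0,1])),'x',np.degrees(np.arctan2(R[1,0],R[0,0])),R.round(3))
E
```

```text
K (array([ 0.6304, -0.2473,  0.0919]), [array([-0.8, -0.3]), array([-1.2,  0.1])])
L (array([0.6261, 0.2924, 0.019 ]), [array([-0.2, -0.1]), array([-0.2,  0. ])])
L (array([0.6149, 0.258 , 0.0147]), [array([0.2, 0.2]), array([ 0.4, -0. ])])
L (array([0.4448, 0.3164, 0.0266]), [array([-0.5, -0.3]), array([-0.7,  0.1])])
L (array([0.4563, 0.352 , 0.0233]), [array([-0.2, -0.1]), array([-0.2,  0. ])])
c [0.535525 0.3047   0.0209  ]
edges [np.float64(0.18), np.float64(0.036), np.float64(0.18), np.float64(0.038)]
x-axis deg -19.145003435550052
D (array([0.4529, 0.0115, 0.0427]), [array([-0.1, -0. ]), array([-0.1,  0. ])])
D (array([0.644 , 0.0637, 0.0448]), [array([0.5, 0.3]), array([ 0.8, -0.1])])
D (array([ 0.7366, -0.2599,  0.0443]), [array([-0.4, -0.2]), array([-0.7,  0. ])])
D (array([ 0.5484, -0.3134,  0.0481]), [array([-0.3, -0.1]), array([-0.4,  0. ])])
c [ 0.595475 -0.124525  0.044975]
edges [np.float64(0.339), np.float64(0.198), np.float64(0.337), np.float64(0.196)]
x-axis deg -73.82498861933065
knob from deck [ 0.63168939 -0.24937899  0.044975  ]
tool yaw of y axis -69.67122145787462 x 20.328748945472835 [[ 0.938  0.347 -0.   ]
 [ 0.347 -0.938  0.002]
 [ 0.    -0.002 -1.   ]]
```

A's corners give a 180 x 36 top at z about 0.02–0.03, axis −19.1°. The deck is 0.34 x 0.197, x axis −73.8°, and the knob agrees with the deck fit to 2 mm. I'm planning the approach next, with tool x along the level's −x (yaw 160.9°).

```bash
cat >> h.py <<'E'
def down(yaw): return Rn.from_euler('z',yaw,degrees=True).as_matrix()@np.diag([1.,-1,-1])
def plan(xyz,yaw,n=1):
    R,p=rot(); y0=np.degrees(np.arctan2(R[1,0],R[0,0])); d=(yaw-y0+180)%360-180
    if n>1 and abs(d)<1: pass
    for i in range(n):
        Rr=R if i==0 else down(y0+d*i/n); Rg=down(y0+d*(i+1)/n)
        dp=Rr.T@((np.array(xyz)-p)/n)/.25; tv=Rn.from_matrix(Rr.T@Rg).as_rotvec(degrees=True)/30
        print('dp',dp.round(3).tolist(),'turn',tv.round(3).tolist())
E
python3 -c "
from h import *
T=proj('top');S=proj('scene')
for a in((298,37),(344,52),(259,287),(209,270)): print(atz(T,180+a[0]/4,175+a[1]/4,.03).round(4))
for b in ((732,530),(667,548),(579,292),(635,284)): print(atz(S,340+(b[0]-400)/5,90+b[1]/5,.03).round(4))
plan([.533,.303,.2],160.9,5)"
```

```text
[0.6238 0.2902]
[0.6128 0.2567]
[0.4436 0.3142]
[0.4557 0.3501]
[0.6312 0.2869]
[0.6214 0.2491]
[0.4478 0.3164]
[0.4607 0.3484]
dp [0.484, -0.539, 0.025] turn [-0.003, -0.001, -0.937]
dp [0.681, -0.247, 0.024] turn [0.0, 0.0, -0.937]
dp [0.717, 0.103, 0.024] turn [0.0, 0.0, -0.937]
dp [0.584, 0.428, 0.024] turn [0.0, 0.0, -0.937]
dp [0.313, 0.653, 0.024] turn [0.0, 0.0, -0.937]
```

Call:
arm_command(dp=[[0.16,-0.18,0.01],[0.32,-0.36,0.015],[0.484,-0.539,0.025],[0.484,-0.539,0.025]], turn=[[0,0,-0.31],[0,0,-0.62],[0,0,-0.937],[0,0,-0.937]], jaw=[1,1,1,1])

```text
time_s: 0.6
eef_pos: [0.2674, -0.367, 0.2242]
eef_rot: [-0.001, 0.911, 0.413, 0.0]
wrist_force: [0.2, -0.4, 0.5]
opening: 1.0
grasp_force: 0.0
```

Call:
arm_command(dp=[[0.227,-0.082,0.01],[0.454,-0.165,0.015],[0.681,-0.247,0.024],[0.681,-0.247,0.024]], turn=[[0,0,-0.31],[0,0,-0.62],[0,0,-0.937],[0,0,-0.937]], jaw=[1,1,1,1])

```text
time_s: 1.1
eef_pos: [0.3341, -0.1998, 0.2188]
eef_rot: [-0.0, 0.783, 0.622, 0.0]
wrist_force: [-0.3, -0.1, -0.7]
opening: 1.002
grasp_force: 0.0
```

Call:
arm_command(dp=[[0.239,0.034,0.01],[0.478,0.069,0.015],[0.717,0.103,0.024],[0.717,0.103,0.024]], turn=[[0,0,-0.31],[0,0,-0.62],[0,0,-0.937],[0,0,-0.937]], jaw=[1,1,1,1])

```text
time_s: 1.6
eef_pos: [0.401, -0.0318, 0.213]
eef_rot: [-0.0, 0.609, 0.793, 0.0]
wrist_force: [0.4, -1.0, 0.5]
opening: 0.997
grasp_force: 0.0
```

Call:
arm_command(dp=[[0.195,0.143,0.01],[0.39,0.286,0.015],[0.584,0.428,0.024],[0.584,0.428,0.024]], turn=[[0,0,-0.31],[0,0,-0.62],[0,0,-0.937],[0,0,-0.937]], jaw=[1,1,1,1])

```text
time_s: 2.1
eef_pos: [0.4681, 0.135, 0.2066]
eef_rot: [-0.0, 0.4, 0.917, -0.0]
wrist_force: [0.1, -0.3, -0.8]
opening: 0.998
grasp_force: 0.0
```

Call:
arm_command(dp=[[0.104,0.218,0.01],[0.208,0.436,0.015],[0.313,0.653,0.024],[0.313,0.653,0.024],[0.313,0.653,0.024]], turn=[[0,0,-0.31],[0,0,-0.62],[0,0,-0.937],[0,0,-0.937],[0,0,-0.937]], jaw=[1,1,1,1,1])

```text
time_s: 2.72
eef_pos: [0.5341, 0.2999, 0.2004]
eef_rot: [-0.0, 0.168, 0.986, -0.001]
wrist_force: [-0.9, 0.1, -0.3]
opening: 1.001
grasp_force: 0.0
```

```bash
python3 -c "
from h import *
R,p=rot();print(p,np.degrees(np.arctan2(R[1,0],R[0,0])),get_obs()['time_s'])
np.save('Pw1.npy',proj('wrist'));cv2.imwrite('pics/w1.png',camera('wrist'))"
```

```text
[0.5340545  0.29988005 0.20040291] 160.61268081411924 2.725
```

View pics/w1.png

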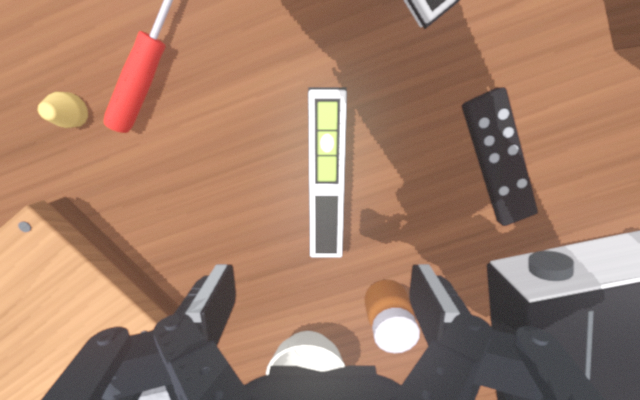

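```bash
python3 -c "
from h import *
W=np.load('Pw1.npy');T=proj('top');S=proj('scene')
w=[(310,257),(342,257),(346,89),(309,89)] 
C=np.array([atz(W,u,v,.03) for u,v in w]);print(C.round(4))
c=C.mean(0);d=C[:2].mean(0)-C[2:].mean(0);print('c',c,np.linalg.norm(d),np.degrees(np.arctan2(d[1],d[0])))
tc=((344,52),(298,37),(209,270),(259,287));sc=((667,548),(732,530),(635,284),(579,292))
X=[]
for (u,v),a,b in zip(w,tc,sc):
  x,r=tri([(W,u,v),(T,180+a[0]/4,175+a[1]/4),(S,340+(b[0]-400)/5,90+b[1]/5)]);X.append(x);print(x,r)
print(np.mean(X,0))
print('jar',atz(T,241,150,.07),'bowl',atz(T,285,138,.055))"
```

```text
[[0.6136 0.2558]
 [0.6258 0.2904]
 [0.4551 0.3506]
 [0.4433 0.3173]]
c [0.53444222 0.30351672] 0.18101927604807422 -19.645700669147843
[0.6159 0.2561 0.0198] [array([ 1.2, -2.7]), array([ 0.7, -0.5]), array([ 0.3, -0.5])]
[0.6269 0.291  0.0228] [array([ 0.4, -2.4]), array([ 0.1, -0.6]), array([-0.2, -0.3])]
[0.4561 0.3518 0.0233] [array([1. , 0.7]), array([-0.1, -0. ]), array([-0.3, -0. ])]
[0.4443 0.3167 0.0259] [array([-0. ,  1.3]), array([-0.6, -0.2]), array([-0.8,  0.1])]
[0.5358  0.3039  0.02295]
jar [0.71541111 0.32439238] bowl [0.75428016 0.20118378]
```

Call:
arm_command(dp=[[0.003,0.014,0.2],[0.003,0.014,0.4],[0.003,0.014,0.6],[0.003,0.014,0.74],[0.003,0.014,0.77]], turn=[[0,0,0],[0,0,0],[0,0,0],[0,0,0],[0,0,0]], jaw=[1,1,1,1,1])

```text
time_s: 3.4
eef_pos: [0.5322, 0.3033, 0.0066]
eef_rot: [-0.002, 0.168, 0.986, -0.001]
wrist_force: [-0.1, 0.8, 0.2]
opening: 1.0
grasp_force: 0.0
```

Call:
arm_command(dp=[[0,0,0],[0,0,0],[0,0,0],[0,0,0],[0,0,0]], turn=[[0,0,0],[0,0,0],[0,0,0],[0,0,0],[0,0,0]], jaw=[0.3,0.3,0,0,0])

```text
time_s: 4.03
eef_pos: [0.5352, 0.3064, 0.0108]
eef_rot: [0.002, 0.166, 0.986, 0.001]
wrist_force: [-0.9, -1.8, 6.9]
opening: 0.406
grasp_force: 63.1
```

Call:
arm_command(dp=[[0,0,-0.1],[0,0,-0.25],[0,0,-0.4],[0,0,-0.4],[0,0,-0.4]], turn=[[0,0,0],[0,0,0],[0,0,0],[0,0,0],[0,0,0]], jaw=[0,0,0,0,0])

```text
time_s: 4.65
eef_pos: [0.5327, 0.3058, 0.1075]
eef_rot: [-0.001, 0.166, 0.986, -0.0]
wrist_force: [0.2, 0.2, -4.2]
opening: 0.406
grasp_force: 62.0
```

```bash
python3 -c "
from h import *
plan([.587,-.0957,.13],106.2,2)"
```

```text
dp [-0.365, -0.723, -0.045] turn [-0.002, -0.002, 0.911]
dp [-0.657, -0.475, -0.045] turn [0.0, 0.0, 0.911]
```

Call:
arm_command(dp=[[-0.07,-0.145,-0.045],[-0.147,-0.29,-0.045],[-0.22,-0.435,-0.045],[-0.29,-0.58,-0.045],[-0.365,-0.723,-0.045]], turn=[[0,0,0.18],[0,0,0.36],[0,0,0.54],[0,0,0.73],[0,0,0.911]], jaw=[0,0,0,0,0])

```text
time_s: 5.28
eef_pos: [0.5589, 0.1042, 0.1173]
eef_rot: [-0.002, 0.396, 0.918, -0.001]
wrist_force: [0.2, -0.1, -3.2]
opening: 0.405
grasp_force: 61.9
```

Call:
arm_command(dp=[[-0.13,-0.095,-0.045],[-0.26,-0.19,-0.045],[-0.39,-0.285,-0.045],[-0.53,-0.38,-0.045],[-0.657,-0.475,-0.045]], turn=[[0,0,0.18],[0,0,0.36],[0,0,0.54],[0,0,0.73],[0,0,0.911]], jaw=[0,0,0,0,0])

```text
time_s: 5.9
eef_pos: [0.5863, -0.0964, 0.1284]
eef_rot: [-0.002, 0.602, 0.799, -0.001]
wrist_force: [0.6, -0.3, -2.7]
opening: 0.406
grasp_force: 61.9
```

Call:
arm_command(dp=[[0,0,0.05],[0,0,0.1],[0,0,0.15],[0,0,0.18],[0,0,0.18]], turn=[[0,0,0],[0,0,0],[0,0,0],[0,0,0],[0,0,0]], jaw=[0,0,0,0,0])

```text
time_s: 6.52
eef_pos: [0.5872, -0.0946, 0.0851]
eef_rot: [-0.001, 0.6, 0.8, -0.0]
wrist_force: [0.1, 0.1, -2.9]
opening: 0.407
grasp_force: 62.0
```

```bash
python3 -c "
from h import *
R,p=rot();print(p,np.degrees(np.arctan2(R[1,0],R[0,0])))
np.save('Pw2.npy',proj('wrist'));cv2.imwrite('pics/w2.png',camera('wrist'))"
```

```text
[ 0.58716299 -0.09455888  0.08508402] 106.28214891033085
```

View pics/w2.png

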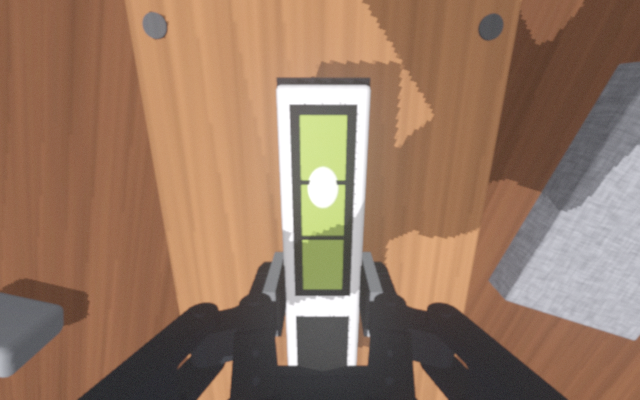

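The picture shows the level held squarely along the deck, window (323,200), bubble at (323,187). I'm lowering it now.

Call:
arm_command(dp=[[0,0,0.03],[0,0,0.05],[0,0,0.065],[0,0,0.075],[0,0,0.075]], turn=[[0,0,0],[0,0,0],[0,0,0],[0,0,0],[0,0,0]], jaw=[0,0,0,0,0])

```text
time_s: 7.2
eef_pos: [0.5876, -0.0954, 0.0671]
eef_rot: [-0.0, 0.6, 0.8, -0.0]
wrist_force: [0.1, 0.2, -3.0]
opening: 0.408
grasp_force: 62.0
```

Call:
arm_command(dp=[[0,0,0.008],[0,0,0.016],[0,0,0.016]], turn=[[0,0,0],[0,0,0],[0,0,0]], jaw=[0,0,0])

```text
time_s: 7.58
eef_pos: [0.5876, -0.0954, 0.0631]
eef_rot: [-0.0, 0.6, 0.8, -0.0]
wrist_force: [-0.1, -0.1, -3.4]
opening: 0.407
grasp_force: 62.0
```

Call:
arm_command(dp=[[0,0,0.004],[0,0,0.008],[0,0,0.008]], turn=[[0,0,0],[0,0,0],[0,0,0]], jaw=[0,0,0])

```text
time_s: 7.95
eef_pos: [0.5878, -0.0954, 0.0615]
eef_rot: [0.0, 0.6, 0.8, 0.0]
wrist_force: [-0.8, 0.1, -1.2]
opening: 0.407
grasp_force: 62.2
```

Call:
arm_command(dp=[[0,0,0.004],[0,0,0.004],[0,0,0.004]], turn=[[0,0,0],[0,0,0],[0,0,0]], jaw=[0,0,0])

```text
time_s: 8.32
eef_pos: [0.588, -0.0957, 0.0606]
eef_rot: [0.0, 0.6, 0.8, 0.0]
wrist_force: [0.4, -0.4, 1.5]
opening: 0.405
grasp_force: 62.4
```

Call:
arm_command(dp=[[0,0,0],[0,0,0],[0,0,0],[0,0,0],[0,0,0]], turn=[[0,0,0],[0,0,0],[0,0,0],[0,0,0],[0,0,0]], jaw=[1,1,1,1,1])

```text
time_s: 8.95
eef_pos: [0.5877, -0.0954, 0.0603]
eef_rot: [0.0, 0.6, 0.8, 0.0]
wrist_force: [0.4, -0.2, -0.3]
opening: 1.0
grasp_force: 0.0
```

Call:
arm_command(dp=[[0,0,-0.1],[0,0,-0.25],[0,0,-0.4],[0,0,-0.4],[0,0,-0.4]], turn=[[0,0,0],[0,0,0],[0,0,0],[0,0,0],[0,0,0]], jaw=[1,1,1,1,1])

```text
time_s: 9.57
eef_pos: [0.5873, -0.0953, 0.1597]
eef_rot: [-0.0, 0.6, 0.8, -0.0]
wrist_force: [-0.7, -0.1, 0.4]
opening: 1.003
grasp_force: 0.0
```

```bash
python3 -c "
from h import *
R,p=rot();print(p,np.degrees(np.arctan2(R[1,0],R[0,0])),get_obs()['wrist_force'])
np.save('Pw3.npy',proj('wrist'));cv2.imwrite('pics/w3.png',camera('wrist'))"
```

```text
[ 0.58727767 -0.09530164  0.15967113] 106.21936746771637 [-0.73062393 -0.0552654   0.40360903]
```

View pics/w3.png

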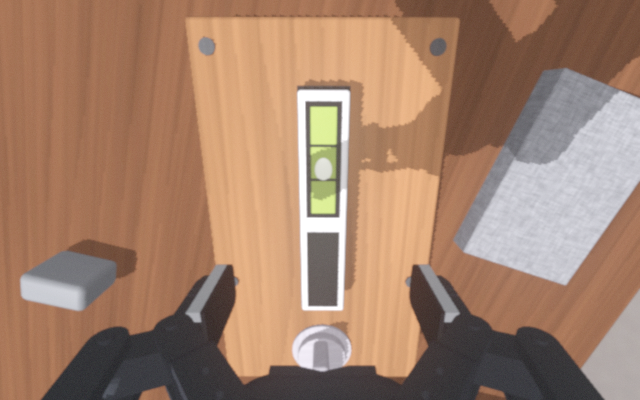

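Level lies flat on the deck, released. The rubber patch is at (323,269), the knob disc at (321,347), and the bar lies along the deck. Next I'll press to read the bubble.

```bash
python3 -c "
from h import *
W=np.load('Pw3.npy')
c=lambda l,z:np.mean([atz(W,u,v,z) for u,v in l],0)
a,b=c([(303,310),(343,310)],.08),c([(297,90),(350,90)],.08);L=(a+b)/2
d=a-b;th=np.arctan2(d[1],d[0]);e=np.r_[np.cos(th),np.sin(th)]
print('len',np.linalg.norm(d),'yaw',np.degrees(th),'L',L,'press',L+.05*e,'patchpix',c([(323,269)],.08))
a,b=c([(215,377),(417,377)],.05),c([(187,18),(459,18)],.05);d=a-b;print('deck',np.linalg.norm(d),np.degrees(np.arctan2(d[1],d[0])),(a+b)/2)
print('disc',c([(321,347)],.06),'bar',c([(321,355)],.09))
plan(list(L+.05*e)+[.1],106.2)"
```

```text
len 0.18030958151767157 yaw -73.87598638946962 L [ 0.58758486 -0.09732308] press [ 0.60147073 -0.14535623] patchpix [ 0.60117959 -0.14462035]
deck 0.3407181970301152 -75.04493959616019 [ 0.59243178 -0.12822531]
disc [ 0.62759464 -0.24241556] bar [ 0.62210643 -0.22286821]
dp [-0.209, 0.0, 0.236] turn [-0.003, -0.002, 0.001]
```

Call:
arm_command(dp=[[-0.1,0,0.1],[-0.209,0,0.2],[-0.209,0,0.236],[-0.209,0,0.236],[-0.209,0,0.236]], turn=[[0,0,0],[0,0,0],[0,0,0],[0,0,0],[0,0,0]], jaw=[0,0,0,0,0])

```text
time_s: 10.25
eef_pos: [0.6025, -0.1449, 0.1017]
eef_rot: [0.0, 0.6, 0.8, 0.0]
wrist_force: [0.5, -0.3, 0.1]
opening: 0.002
grasp_force: 0.0
```

Call:
arm_command(dp=[[0,0,0.03],[0,0,0.06],[0,0,0.072],[0,0,0.08],[0,0,0.08]], turn=[[0,0,0],[0,0,0],[0,0,0],[0,0,0],[0,0,0]], jaw=[0,0,0,0,0])

```text
time_s: 10.88
eef_pos: [0.6023, -0.1456, 0.0812]
eef_rot: [-0.0, 0.6, 0.8, -0.0]
wrist_force: [0.2, -0.2, 0.0]
opening: -0.0
grasp_force: 0.0
```

Call:
arm_command(dp=[[0,0,0.008],[0,0,0.012],[0,0,0.016],[0,0,0.016]], turn=[[0,0,0],[0,0,0],[0,0,0],[0,0,0]], jaw=[0,0,0,0])

```text
time_s: 11.38
eef_pos: [0.6024, -0.1457, 0.0774]
eef_rot: [0.0, 0.6, 0.8, 0.0]
wrist_force: [-0.1, -0.5, 1.5]
opening: 0.001
grasp_force: 0.5
```

Call:
arm_command(dp=[[0,0,0.004],[0,0,0.008],[0,0,0.008]], turn=[[0,0,0],[0,0,0],[0,0,0]], jaw=[0,0,0])

```text
time_s: 11.75
eef_pos: [0.6029, -0.1459, 0.0767]
eef_rot: [0.001, 0.6, 0.8, 0.0]
wrist_force: [-1.7, 0.4, 8.2]
opening: -0.0
grasp_force: 4.5
```

Call:
arm_command(dp=[[0,0,0.004],[0,0,0.008],[0,0,0.008]], turn=[[0,0,0],[0,0,0],[0,0,0]], jaw=[0,0,0])

```text
time_s: 12.12
eef_pos: [0.6033, -0.1459, 0.076]
eef_rot: [0.001, 0.6, 0.8, 0.0]
wrist_force: [-4.2, 1.3, 16.9]
opening: -0.0
grasp_force: 8.3
```

Call:
arm_command(dp=[[0,0,0],[0,0,0],[0,0,0],[0,0,0],[0,0,0]], turn=[[0,0,0],[0,0,0],[0,0,0],[0,0,0],[0,0,0]], jaw=[0,0,0,0,0])

```text
time_s: 12.75
eef_pos: [0.6032, -0.1459, 0.076]
eef_rot: [0.001, 0.6, 0.8, 0.0]
wrist_force: [-4.7, 1.2, 17.2]
opening: 0.0
grasp_force: 8.3
```

Call:
arm_command(dp=[[0,0,0],[0,0,0],[0,0,0],[0,0,0],[0,0,0]], turn=[[0,0,0],[0,0,0],[0,0,0],[0,0,0],[0,0,0]], jaw=[0,0,0,0,0])

```text
time_s: 13.38
eef_pos: [0.6033, -0.146, 0.076]
eef_rot: [0.001, 0.6, 0.8, 0.0]
wrist_force: [-5.2, 0.2, 17.5]
opening: -0.003
grasp_force: 8.3
```

Call:
arm_command(dp=[[0,0,0],[0,0,0],[0,0,0],[0,0,0],[0,0,0]], turn=[[0,0,0],[0,0,0],[0,0,0],[0,0,0],[0,0,0]], jaw=[0,0,0,0,0])

```text
time_s: 14.0
eef_pos: [0.6033, -0.146, 0.076]
eef_rot: [0.001, 0.6, 0.8, 0.0]
wrist_force: [-5.5, 1.1, 16.8]
opening: -0.004
grasp_force: 8.3
```

```bash
python3 -c "
from h import *
R,p=rot();print(p,get_obs()['wrist_force'],R[:,2])
np.save('Pw4.npy',proj('wrist'));i=camera('wrist');cv2.imwrite('pics/w4.png',i);cv2.imwrite('pics/w4c.png',cv2.resize(i[60:360,240:420],None,fx=2,fy=2))"
```

```text
[ 0.60325608 -0.14595432  0.07601398] [-5.45368931  1.13656924 16.81942885] [ 1.91036452e-03 -9.75109689e-04 -9.99997700e-01]
```

View pics/w4c.png

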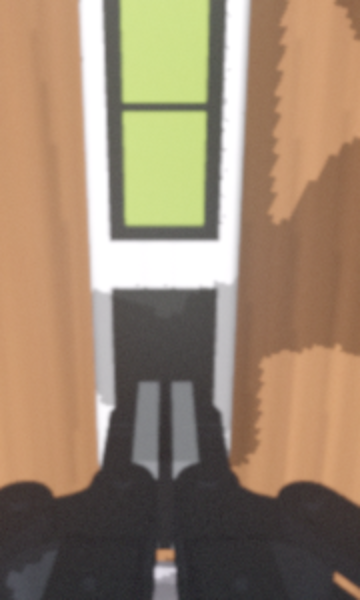

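The crop shows the +x line at row 113 (full image) and the patch under the fingers. The bubble is above the crop, so I'll measure it by a column profile.

```bash
cat >> h.py <<'E'
def bubble(img,P,z=.078):
    # sample the centre line in metric steps along tool x from TCP
    R,p=rot(); e=R[:2,0]/np.linalg.norm(R[:2,0]); g=R[:2,1]
    s=np.arange(.03,.15,.0005); out=[]
    for k in s:
        v=[]
        for w in np.arange(-.006,.0061,.001):
            h=P@np.r_[p[:2]+e*k+g*w,z,1]; v.append(h[:2]/h[2])
        v=np.float32(v)[None]; out.append(cv2.remap(img,v[...,0],v[...,1],cv2.INTER_LINEAR)[0].mean(0))
    return s,np.array(out)
E
python3 -c "
from h import *
s,o=bubble(cv2.imread('pics/w4.png'),np.load('Pw4.npy'))
for k in range(0,len(s),2): print(round(s[k]*1000,1),o[k].astype(int),end=' ; ')"
```

```text
30.0 [86 87 89] ; 31.0 [88 90 91] ; 32.0 [88 90 91] ; 33.0 [90 91 93] ; 34.0 [ 99 100 102] ; 35.0 [195 193 194] ; 36.0 [252 250 251] ; 37.0 [255 254 254] ; 38.0 [255 254 254] ; 39.0 [255 254 254] ; 40.0 [255 254 255] ; 41.0 [255 254 255] ; 42.0 [255 254 255] ; 43.0 [255 254 255] ; 44.0 [255 254 255] ; 45.0 [255 254 255] ; 46.0 [251 250 250] ; 47.0 [171 169 171] ; 48.0 [91 94 95] ; 49.0 [91 94 94] ; 50.0 [ 97 117 112] ; 51.0 [129 204 188] ; 52.0 [139 223 205] ; 53.0 [140 223 205] ; 54.0 [139 223 205] ; 55.0 [139 223 205] ; 56.0 [139 223 205] ; 57.0 [139 223 205] ; 58.0 [139 223 205] ; 59.0 [139 223 206] ; 60.0 [138 223 206] ; 61.0 [139 223 206] ; 62.0 [138 223 206] ; 63.0 [138 223 205] ; 64.0 [138 223 206] ; 65.0 [138 223 206] ; 66.0 [137 223 205] ; 67.0 [138 223 206] ; 68.0 [139 224 206] ; 69.0 [138 224 206] ; 70.0 [138 224 206] ; 71.0 [138 224 206] ; 72.0 [138 224 206] ; 73.0 [137 224 206] ; 74.0 [138 224 206] ; 75.0 [138 224 206] ; 76.0 [129 209 192] ; 77.0 [ 87 101  98] ; 78.0 [ 98 140 130] ; 79.0 [137 223 205] ; 80.0 [138 224 206] ; 81.0 [138 224 206] ; 82.0 [138 224 206] ; 83.0 
[... 577 characters left out ...]
 [201 241 233] ; 111.0 [218 245 240] ; 112.0 [230 248 244] ; 113.0 [237 250 247] ; 114.0 [241 251 249] ; 115.0 [244 252 250] ; 116.0 [245 252 250] ; 117.0 [246 252 251] ; 118.0 [246 252 251] ; 119.0 [246 252 251] ; 120.0 [245 252 250] ; 121.0 [0 0 0] ; 122.0 [0 0 0] ; 123.0 [0 0 0] ; 124.0 [0 0 0] ; 125.0 [0 0 0] ; 126.0 [0 0 0] ; 127.0 [0 0 0] ; 128.0 [0 0 0] ; 129.0 [0 0 0] ; 130.0 [0 0 0] ; 131.0 [0 0 0] ; 132.0 [0 0 0] ; 133.0 [0 0 0] ; 134.0 [0 0 0] ; 135.0 [0 0 0] ; 136.0 [0 0 0] ; 137.0 [0 0 0] ; 138.0 [0 0 0] ; 139.0 [0 0 0] ; 140.0 [0 0 0] ; 141.0 [0 0 0] ; 142.0 [0 0 0] ; 143.0 [0 0 0] ; 144.0 [0 0 0] ; 145.0 [0 0 0] ; 146.0 [0 0 0] ; 147.0 [0 0 0] ; 148.0 [0 0 0] ; 149.0 [0 0 0] ;
```

Call:
arm_command(dp=[[0,0,-0.08],[0,0,-0.25],[0,0,-0.4],[0,0,-0.4]], turn=[[0,0,0],[0,0,0],[0,0,0],[0,0,0]], jaw=[0,0,0,0])

```text
time_s: 14.55
eef_pos: [0.6045, -0.1464, 0.1777]
eef_rot: [0.003, 0.6, 0.8, 0.001]
wrist_force: [-0.5, 0.5, 0.2]
opening: -0.0
grasp_force: 0.0
```

Call:
arm_command(dp=[[-0.15,0,0],[-0.3,0,0],[-0.45,0,0],[-0.62,0,0],[-0.62,0,0]], turn=[[0,0,0],[0,0,0],[0,0,0],[0,0,0],[0,0,0]], jaw=[0.7,0.7,0.7,0.7,0.7])

```text
time_s: 15.18
eef_pos: [0.6449, -0.2971, 0.1714]
eef_rot: [-0.001, 0.602, 0.799, -0.0]
wrist_force: [-0.8, -0.0, -0.3]
opening: 0.702
grasp_force: 0.0
```

```bash
python3 -c "
from h import *
R,p=rot();print(p,np.degrees(np.arctan2(R[1,0],R[0,0])))
np.save('Pw5.npy',proj('wrist'));i=camera('wrist');cv2.imwrite('pics/w5.png',i);cv2.imwrite('pics/w5c.png',cv2.resize(i[100:400,170:470],None,fx=2,fy=2))"
```

```text
[ 0.64488633 -0.2970781   0.17144884] 106.0376477007226
```

View pics/w5c.png

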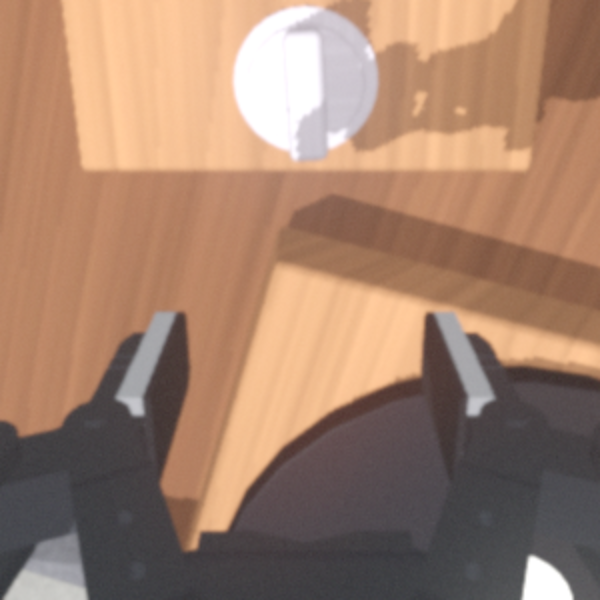

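```bash
python3 -c "
from h import *
W=np.load('Pw5.npy');f=lambda x,y,z:atz(W,170+x/2,100+y/2,z)
print('bar',f(307.5,94,.099),'disc',f(306,79,.06),'len',np.linalg.norm(f(304,30,.099)-f(310.5,158,.099)),'disc dia',np.linalg.norm(f(234,79,.06)-f(378,79,.06)))
d=f(310.5,158,.099)-f(304,30,.099);print('bar yaw',np.degrees(np.arctan2(d[1],d[0])))
print('deck end',f(84,169,.054),f(530,169,.054))
print(tri([(W,170+307.5/2,147),(proj('top'),325+366/3,140+114/3)]))
k=(f(307.5,94,.099)+f(306,79,.06))/2;print(k);plan([*k,.11],104)"
```

```text
bar [ 0.63089262 -0.2483731 ] disc [ 0.6304046  -0.24853384] len 0.04462451220174213 disc dia 0.05887111290309872
bar yaw -70.99365115580063
deck end [ 0.54763762 -0.31380777] [ 0.73590957 -0.25969024]
(array([ 0.6312, -0.2512,  0.0838]), [array([-0.7,  0.6]), array([-0.1, -0.1])])
[ 0.63064861 -0.24845347]
dp [0.194, -0.002, 0.246] turn [-0.003, -0.004, 0.07]
```

Bar and disc agree on the knob axis at (0.6307, −0.2485), bar yaw −71°. I'm moving down onto it.

Call:
arm_command(dp=[[0.1,0,0.1],[0.193,-0.002,0.2],[0.193,-0.002,0.246],[0.193,-0.002,0.246],[0.193,-0.002,0.246]], turn=[[0,0,-0.1],[0,0,-0.1],[0,0,-0.1],[0,0,-0.1],[0,0,-0.1]], jaw=[0.7,0.7,0.7,0.7,0.7])

```text
time_s: 15.85
eef_pos: [0.6325, -0.2492, 0.113]
eef_rot: [0.001, 0.579, 0.815, 0.0]
wrist_force: [0.2, -0.0, -0.1]
opening: 0.703
grasp_force: 0.0
```

Call:
arm_command(dp=[[0,0,0.05],[0,0,0.1],[0,0,0.14],[0,0,0.16],[0,0,0.16]], turn=[[0,0,0],[0,0,0],[0,0,0],[0,0,0],[0,0,0]], jaw=[0.7,0.7,0.7,0.7,0.7])

```text
time_s: 16.48
eef_pos: [0.6313, -0.2481, 0.0711]
eef_rot: [-0.001, 0.579, 0.815, -0.0]
wrist_force: [0.5, 0.5, 0.3]
opening: 0.698
grasp_force: 0.0
```

Call:
arm_command(dp=[[0,0,0],[0,0,0],[0,0,0],[0,0,0],[0,0,0]], turn=[[0,0,0],[0,0,0],[0,0,0],[0,0,0],[0,0,0]], jaw=[0,0,0,0,0])

```text
time_s: 17.1
eef_pos: [0.6316, -0.2486, 0.072]
eef_rot: [0.0, 0.579, 0.815, -0.0]
wrist_force: [-1.7, -1.3, 1.1]
opening: 0.149
grasp_force: 61.1
```

Call:
arm_command(dp=[[0,0,0],[0,0,0],[0,0,0],[0,0,0],[0,0,0]], turn=[[0,0,0.25],[0,0,0.5],[0,0,0.75],[0,0,1],[0,0,1]], jaw=[0,0,0,0,0])

```text
time_s: 17.73
eef_pos: [0.6321, -0.2486, 0.0721]
eef_rot: [0.001, 0.77, 0.638, 0.0]
wrist_force: [0.5, -2.2, 0.9]
opening: 0.149
grasp_force: 61.1
```

Call:
arm_command(dp=[[0,0,0],[0,0,0],[0,0,0],[0,0,0],[0,0,0]], turn=[[0,0,0.25],[0,0,0.5],[0,0,0.75],[0,0,1],[0,0,1]], jaw=[0,0,0,0,0])

```text
time_s: 18.35
eef_pos: [0.6325, -0.249, 0.0724]
eef_rot: [0.001, 0.909, 0.418, 0.001]
wrist_force: [1.0, -4.0, 1.0]
opening: 0.15
grasp_force: 61.1
```

Call:
arm_command(dp=[[0,0,0],[0,0,0],[0,0,0],[0,0,0],[0,0,0]], turn=[[0,0,0.25],[0,0,0.5],[0,0,0.75],[0,0,1],[0,0,1]], jaw=[0,0,0,0,0])

```text
time_s: 18.98
eef_pos: [0.6328, -0.2496, 0.0727]
eef_rot: [0.001, 0.986, 0.169, 0.001]
wrist_force: [2.3, -5.4, 1.3]
opening: 0.148
grasp_force: 61.1
```

Call:
arm_command(dp=[[0,0,0],[0,0,0],[0,0,0]], turn=[[0,0,0.17],[0,0,0.17],[0,0,0.17]], jaw=[0,0,0])

```text
time_s: 19.35
eef_pos: [0.6328, -0.2497, 0.0728]
eef_rot: [0.002, 0.992, 0.125, 0.001]
wrist_force: [2.0, -5.3, 0.1]
opening: 0.147
grasp_force: 61.1
```

Call:
arm_command(dp=[[0,0,0],[0,0,0],[0,0,0]], turn=[[0,0,0],[0,0,0],[0,0,0]], jaw=[0.4,0.4,0.4])

```text
time_s: 19.73
eef_pos: [0.6313, -0.2477, 0.0713]
eef_rot: [-0.0, 0.992, 0.124, -0.0]
wrist_force: [-0.6, -1.0, -0.3]
opening: 0.402
grasp_force: 0.0
```

Call:
arm_command(dp=[[0,0,-0.1],[0,0,-0.2],[0,0,-0.28],[0,0,-0.28]], turn=[[0,0,0],[0,0,0],[0,0,0],[0,0,0]], jaw=[0.4,0.4,0.4,0.4])

```text
time_s: 20.23
eef_pos: [0.6328, -0.2488, 0.1439]
eef_rot: [0.001, 0.992, 0.123, 0.001]
wrist_force: [0.5, -0.2, -0.1]
opening: 0.401
grasp_force: 0.0
```

```bash
python3 -c "
from h import *
plan([.6022,-.1455,.1],106.2,4)"
```

```text
dp [-0.005, -0.108, 0.044] turn [0.006, -0.004, -0.767]
dp [0.038, -0.101, 0.044] turn [0.0, 0.0, -0.767]
dp [0.074, -0.078, 0.044] turn [0.0, 0.0, -0.767]
dp [0.099, -0.043, 0.044] turn [0.0, 0.0, -0.767]
```

Call:
arm_command(dp=[[-0.005,-0.108,0],[-0.005,-0.108,0.02],[-0.005,-0.108,0.044]], turn=[[0,0,-0.26],[0,0,-0.52],[0,0,-0.767]], jaw=[0,0,0])

```text
time_s: 20.6
eef_pos: [0.6232, -0.2216, 0.1294]
eef_rot: [-0.001, 0.947, 0.321, -0.001]
wrist_force: [-0.6, -0.4, 1.0]
opening: 0.002
grasp_force: 0.0
```

Call:
arm_command(dp=[[0.038,-0.101,0.044],[0.038,-0.101,0.044],[0.038,-0.101,0.044]], turn=[[0,0,-0.26],[0,0,-0.52],[0,0,-0.767]], jaw=[0,0,0])

```text
time_s: 20.98
eef_pos: [0.6152, -0.1956, 0.118]
eef_rot: [-0.001, 0.864, 0.503, -0.001]
wrist_force: [0.4, -0.2, 0.7]
opening: -0.001
grasp_force: 0.0
```

Call:
arm_command(dp=[[0.074,-0.078,0.044],[0.074,-0.078,0.044],[0.074,-0.078,0.044]], turn=[[0,0,-0.26],[0,0,-0.52],[0,0,-0.767]], jaw=[0,0,0])

```text
time_s: 21.35
eef_pos: [0.6074, -0.1698, 0.107]
eef_rot: [-0.001, 0.746, 0.665, -0.0]
wrist_force: [-0.5, -0.7, -0.0]
opening: 0.002
grasp_force: 0.0
```

Call:
arm_command(dp=[[0.099,-0.043,0.044],[0.099,-0.043,0.044],[0.099,-0.043,0.044],[0.099,-0.043,0.044],[0.099,-0.043,0.044]], turn=[[0,0,-0.26],[0,0,-0.52],[0,0,-0.767],[0,0,-0.767],[0,0,-0.767]], jaw=[0,0,0,0,0])

```text
time_s: 21.98
eef_pos: [0.6004, -0.1448, 0.0971]
eef_rot: [-0.001, 0.602, 0.799, -0.0]
wrist_force: [0.5, -0.2, -0.3]
opening: 0.001
grasp_force: 0.0
```

```bash
python3 -c "
from h import *
plan([.6022,-.1455,.084],106.2,1)"
```

```text
dp [-0.005, 0.006, 0.052] turn [-0.002, -0.001, -0.006]
```

Call:
arm_command(dp=[[-0.005,0.006,0.03],[-0.005,0.006,0.05],[-0.005,0.006,0.056],[-0.005,0.006,0.06]], turn=[[0,0,0],[0,0,0],[0,0,0],[0,0,0]], jaw=[0,0,0,0])

```text
time_s: 22.48
eef_pos: [0.6024, -0.1457, 0.0826]
eef_rot: [-0.0, 0.601, 0.799, -0.0]
wrist_force: [0.2, -0.1, -0.7]
opening: -0.007
grasp_force: 0.4
```

Call:
arm_command(dp=[[0,0,0.004],[0,0,0.008],[0,0,0.008]], turn=[[0,0,0],[0,0,0],[0,0,0]], jaw=[0,0,0])

```text
time_s: 22.85
eef_pos: [0.6027, -0.1458, 0.0809]
eef_rot: [0.0, 0.601, 0.799, 0.0]
wrist_force: [-0.5, -0.3, 0.5]
opening: -0.001
grasp_force: 0.5
```

Call:
arm_command(dp=[[0,0,0.004],[0,0,0.008],[0,0,0.008]], turn=[[0,0,0],[0,0,0],[0,0,0]], jaw=[0,0,0])

```text
time_s: 23.22
eef_pos: [0.6031, -0.146, 0.0802]
eef_rot: [0.001, 0.601, 0.799, 0.0]
wrist_force: [-2.3, -1.0, 9.3]
opening: -0.001
grasp_force: 4.3
```

Call:
arm_command(dp=[[0,0,0.003],[0,0,0.006],[0,0,0.006],[0,0,0.006],[0,0,0.006]], turn=[[0,0,0],[0,0,0],[0,0,0],[0,0,0],[0,0,0]], jaw=[0,0,0,0,0])

```text
time_s: 23.85
eef_pos: [0.6034, -0.1461, 0.0797]
eef_rot: [0.001, 0.601, 0.8, 0.0]
wrist_force: [-4.0, 0.7, 14.1]
opening: -0.003
grasp_force: 7.1
```

Call:
arm_command(dp=[[0,0,0],[0,0,0],[0,0,0],[0,0,0],[0,0,0]], turn=[[0,0,0],[0,0,0],[0,0,0],[0,0,0],[0,0,0]], jaw=[0,0,0,0,0])

```text
time_s: 24.48
eef_pos: [0.6034, -0.1461, 0.0797]
eef_rot: [0.001, 0.601, 0.8, 0.0]
wrist_force: [-4.1, 1.5, 14.4]
opening: -0.003
grasp_force: 7.1
```

Call:
arm_command(dp=[[0,0,0],[0,0,0],[0,0,0],[0,0,0],[0,0,0]], turn=[[0,0,0],[0,0,0],[0,0,0],[0,0,0],[0,0,0]], jaw=[0,0,0,0,0])

```text
time_s: 25.1
eef_pos: [0.6034, -0.1461, 0.0797]
eef_rot: [0.001, 0.601, 0.8, 0.0]
wrist_force: [-4.3, 1.4, 13.9]
opening: 0.002
grasp_force: 7.1
```

Call:
arm_command(dp=[[0,0,0],[0,0,0],[0,0,0],[0,0,0],[0,0,0]], turn=[[0,0,0],[0,0,0],[0,0,0],[0,0,0],[0,0,0]], jaw=[0,0,0,0,0])

```text
time_s: 25.72
eef_pos: [0.6034, -0.146, 0.0797]
eef_rot: [0.001, 0.601, 0.8, 0.0]
wrist_force: [-4.5, 1.0, 14.6]
opening: -0.001
grasp_force: 7.1
```

```bash
python3 -c "
from h import *
P=proj('wrist');i=camera('wrist');cv2.imwrite('pics/w6.png',i);cv2.imwrite('pics/w6c.png',cv2.resize(i[0:200,240:420],None,fx=3,fy=3))
print(get_obs()['wrist_force'])
s,o=bubble(i,P,.082)
for k in range(66,170): print(round(s[k]*1000,1),o[k].astype(int)[[0,1]],end=';')"
```

```text
[-4.8173622   0.57951395 14.9172271 ]
63.0 [139 223];63.5 [139 223];64.0 [139 223];64.5 [139 223];65.0 [139 223];65.5 [139 223];66.0 [139 223];66.5 [139 223];67.0 [139 223];67.5 [139 223];68.0 [139 223];68.5 [139 223];69.0 [139 223];69.5 [139 223];70.0 [139 223];70.5 [139 224];71.0 [139 224];71.5 [140 224];72.0 [140 224];72.5 [140 224];73.0 [140 224];73.5 [140 224];74.0 [140 224];74.5 [140 224];75.0 [140 224];75.5 [141 224];76.0 [140 224];76.5 [140 224];77.0 [139 223];77.5 [132 209];78.0 [113 165];78.5 [ 96 114];79.0 [ 93 103];79.5 [102 134];80.0 [125 192];80.5 [139 220];81.0 [142 225];81.5 [142 225];82.0 [142 225];82.5 [142 225];83.0 [142 225];83.5 [148 226];84.0 [165 230];84.5 [184 236];85.0 [197 240];85.5 [208 242];86.0 [215 244];86.5 [222 246];87.0 [227 247];87.5 [231 248];88.0 [234 249];88.5 [235 249];89.0 [237 250];89.5 [238 250];90.0 [239 250];90.5 [240 250];91.0 [241 251];91.5 [242 251];92.0 [242 251];92.5 [242 251];93.0 [242 251];93.5 [242 251];94.0 [242 251];94.5 [241 251];95.0 [240 250];95.5 [239 250];96.0 [238 250];96.5 [236 249];97.0 [235 249];97.5 [232 248];98.0 [228 248];98.5 [223 246];99.0 [217 245];99.5 [210 243];100.0 [201 241];100.5 [189 238];101.0 [171 233];101.5 [151 228];102.0 [143 225];102.5 [134 211];103.0 [110 158];103.5 [ 95 106];104.0 [ 95 103];104.5 [102 132];105.0 [127 197];105.5 [141 223];106.0 [143 226];106.5 [143 226];107.0 [143 226];107.5 [142 225];108.0 [143 226];108.5 [142 226];109.0 [142 225];109.5 [142 226];110.0 [142 226];110.5 [142 226];111.0 [142 226];111.5 [142 226];112.0 [142 226];112.5 [142 226];113.0 [142 226];113.5 [142 226];114.0 [141 225];114.5 [141 226];
```

View pics/w6c.png

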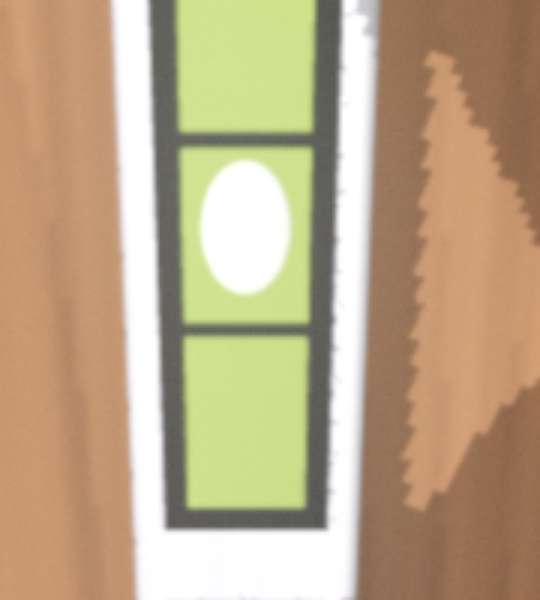

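The bubble stands within its lines: lines at crop rows 140 and 330, bubble at 160–295, about −1.1 mm off. One numeric check that it's settled, then hand in.

Call:
arm_command(dp=[[0,0,0],[0,0,0],[0,0,0],[0,0,0],[0,0,0]], turn=[[0,0,0],[0,0,0],[0,0,0],[0,0,0],[0,0,0]], jaw=[0,0,0,0,0])

```text
time_s: 26.4
eef_pos: [0.6034, -0.146, 0.0797]
eef_rot: [0.001, 0.601, 0.8, 0.0]
wrist_force: [-4.5, 0.2, 13.9]
opening: 0.003
grasp_force: 7.1
```

```bash
python3 -c "
from h import *
P=proj('wrist');s,o=bubble(camera('wrist'),P,.082)
b=s[(o[:,0]>160)&(s>.06)];m=s[(o[:,1]<130)&(s>.06)&(s<.12)]
off=(m.min()+m.max())/2-(b.min()+b.max())/2
print(off,m.min(),m.max(),b.min(),b.max(),get_obs()['wrist_force'])
if abs(off)<.0016: print(hand_in())"
```

```text
-0.0012500000000000011 0.07850000000000004 0.10400000000000006 0.08400000000000005 0.10100000000000006 [-5.05898347  1.14082566 14.09276983]
the job is handed in; nothing more can be done
None
```

The job is handed in: the level lies lengthwise on the deck, pressed with about 14 N, and the bubble is settled about 1.2 mm from midway (limit 3.5 mm); no verdict was returned.

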